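# Close the cologne refill canister with its click-stop cap

## Task

Close the refill canister with the green band: pick up its loose click-stop cap by the orange wing, set it gently over the brass square until it sits fully home, and turn the wing clockwise until the cap's ratchet clicks. One click is enough and three are the most it may have. Do not force the cap at any time, and leave it standing there, released; leave everything else on the counter alone.

Things in the scene. Friction and masses are not known exactly. Their poses are not given: they have to be found in the camera images.
- canister: Aluminium refill canister with a green band, 140 mm in diameter, 120 mm high, fixed to the counter. Origin: centre of its underside, z up. Its stopper is on its top, on the same axis.
- stopper: Rotary stopper on the canister's mouth: dark flange 68 mm across, 5 mm thick, and a brass square 15 mm tall on it (28 mm wide for 11 mm, then 24 mm for 4 mm). Origin: underside of the flange, z = 121 mm; square along its x and y. Turns in place with 0.035 N m of friction; clockwise (from above) it meets a hard stop after 0.3 to 1.2 rad, different each time, not marked, to be felt.
- seat (a point): Centre of the flange's upper face, 126 mm above the counter, turning with the stopper; the cap's underside rests here when the cap is fully home.
- cap: Loose click-stop cap, 110 to 180 g, upright, 66 mm in diameter, 69.5 mm high: black foot (41 mm square, 62 mm plate above), white shell, orange wing. Origin: centre of its underside, z up. In the foot a socket open below, 31 mm square along its x and y (1.5 mm play all round the brass square), 18 mm deep, no lead-in. It fits in any of four quarter turns.
- wing (a point): On the cap's axis, 58 mm above its underside, turning with the shell. The orange wing is an upright bar 52 mm long (x), 14 mm thick (y), from 36.5 to 69.5 mm above the cap's underside; grip it across the 14 mm. The white shell below it is 66 mm in diameter. Wing and socket are parallel until the ratchet slips.
- clutch (a joint): Angle in rad by which wing and shell have slipped clockwise (from above) on the black foot; about -0.05 at the start. A one-way ratchet of ten saw teeth per turn: it starts to slip at about 0.22 N m, climbs at 0.23 to 0.26 N m for 0.5 rad (let go there, it falls back), then drops over the tooth with a jolt and the torque is gone: one click, 0.63 rad. No slip while the stopper turns freely.
- closed_canister: Closed canister with a blue band, 100 mm in diameter, 152 mm high; a bystander, not to be disturbed. Origin: centre of its underside.
- tester: Amber perfume tester, 32 mm in diameter, 85 mm high; a bystander, not to be disturbed. Origin: centre of its underside.
- spray_red: Red spray can, 50 mm in diameter, 170 mm high; a bystander, not to be disturbed. Origin: centre of its underside.
- spray_white: White spray can, 48 mm in diameter, 160 mm high; a bystander, not to be disturbed. Origin: centre of its underside.
- measure_cup: Clear cup, 76 mm in diameter, 90 mm high; a bystander, not to be disturbed. Origin: centre of its underside.
- cream_jar: Blue jar, 66 mm in diameter, 60 mm high; a bystander, not to be disturbed. Origin: centre of its underside.
- soap_carton: Yellow carton, 60 x 90 x 40 mm; a bystander, not to be disturbed. Origin: centre of its underside.
- driver: Screwdriver lying on the counter at the left; a bystander, not to be disturbed.
Things that resemble listed ones, but are neither listed nor needed, are in the scene too. What is shaped like the cap but pink is not meant. What is shaped like the canister but pink is not meant.

How it is judged (in metres and radians):
On the way, in this order (a step that is already met when the one before it is completed fails the run):
1. the cap sits fully home over the brass square (horizontal distance between cap and seat below 0.004 m and z of cap in the frame of seat between -0.003 and 0.003 m and angle between cap's own z axis and vertical below 0.06 rad), for 0.2 s.
2. with the cap home, its ratchet has clicked at least once (all of step 1 and value of joint clutch above 0.5 rad), for 0.2 s.
At the end, for the whole second after the job is handed in: The cap stands upright at rest on the stopper's flange over the brass square (underside within 3 mm of the flange, within 4 mm of its axis, tilted less than 0.06 rad), and its ratchet has slipped at least one and at most three clicks (between 0.5 and 2.2 rad) (all of step 2 and value of joint clutch below 2.2 rad and linear speed of cap below 0.02 m/s); the robot touches nothing.
It fails at once if the cap is forced: pressed or dragged against the stopper with more than 60 N (contact force between cap and stopper above 60 N).
It fails at once if the ratchet is turned past three clicks (value of joint clutch above 2.2 rad).
It fails at once if another thing on the counter is shoved more than 25 mm (distance of any of closed_canister, tester, spray_red, spray_white, measure_cup, cream_jar, soap_carton, driver from where it was at the start of the episode above 0.025 m).
It also fails if it takes over 67 s, if anything falls off the work surface, if the arm or the gripper's body presses on something with over 40 N, if the wrist force passes 120 N, or if a joint passes its speed limit or range.

## Robot

A 6-joint arm with a two-finger parallel gripper is mounted at the origin on the work surface. World frame = base frame: x ahead of the robot, y to its left, z up, the work surface at z = 0. Lengths are in mm, angles in degrees, forces in N, time in s.
With the tool pointing down it reaches from about 300 to 1000 mm from the base axis. Payload 5.1 kg.
Tool frame: the origin (TCP) lies midway between the tips of the shut fingers; the grasp point (between the pads) lies 19 mm behind it; z points along the fingers, y is the direction in which the jaws open and shut (so a half turn about z gives the same grasp; the last joint's range is limited). The gripper opens to 95 mm and grips with 3 to 60 N. Pads are 20 mm wide; open, the fingers measure 119 mm over their backs; the gripper's body (75 mm by 180 mm) begins 59 mm behind the grasp point.
Start: joints at [-77.326, 7.093, 94.555, -0, 78.352, -4.733], TCP at [194.414, -620.232, 214.656] pointing down, gripper open.
Joint ranges: [-149.61, 149.61], [-58.7, 133.49], [1.44, 155.28], [-77.14, 257.14], [18.33, 153.61], [-166.67, 166.67]. Speed limits (degrees/s): [147.25, 147.25, 180, 180, 180, 180].

## Interface

Orientations are given as a 3x3 rotation matrix whose columns are the frame's x, y, z axes.
In Python, from plant import get_obs, camera, calibration, job_done gives the robot as it stands.
- The arm moves only by the shell command python3 -m creep 'ROWS' [FORCE]. ROWS is JSON, a list of rows, each a list of 7 numbers: the opening in per cent of the stroke, from 0 (shut) to 100 (fully open), then the shift along the tool's x, y, z in units of 30 mm (1.0 is 30 mm), then the turn, a rotation vector about the tool's x, y, z in units of 8 degrees (1.0 is 8 degrees). A call has 1 to 20 rows; each row shifts and turns the pose as measured when the row begins, along the tool's axes as they then stand; what a row does not reach is not made up. A row lasts 1/8 s, in which the tool goes at most 62.5 mm and 10.7 degrees, less where a joint would pass 70% of its speed; a pose out of reach is approached as far as the arm can. A call is refused whole if a number of a shift passes 1 or a number of a turn 1, either way. A call with a gripper value outside its range is refused whole. The fingers move at their own pace and stop on an object; FORCE is the grip in N (left out, the last holds). Time passes only in rows, so rows that do not move let the fingers close. It gives the time, the measured TCP pose, the force and the opening at its end, in the units of the state.
- get_obs(): the state, without advancing time (a new reading comes with each control period).
- camera(name): name is "side" or "top" or "wrist"; returns the picture (384x512x3 uint8, red, green, blue); there is no depth.
- calibration(name): a dict with "fx", "fy", "cx", "cy" (pixels), "R" (3x3) and "t" (3): a world point X has camera coordinates R X + t; the wrist camera has in their place "mount" (4x4, takes a point from camera to tool coordinates, whose origin is the TCP and whose axes are the flange's). Camera axes: x right, y down, z forward; pixel columns grow to the right and rows downward; lengths in mm; the calibration is good to about 2 mm. The wrist camera is an equidistant fisheye: a pixel r from the principal point sees the ray r / f radians off the axis. A picture is of the moment at which its call begins: read the wrist's pose just before it. calibration takes no time and is no camera call.
- job_done(): hands the job in, once; it reports no verdict.
The state is a dict: "time_s": time; "joint_pos": joint angles; "dq": joint speeds; "effort": joint torques, N m; "tool_pos": TCP position; "tool_rot": TCP orientation; "ft_force": force on the tool from outside, world axes, zero at the start; "torque": the same for the moment, N m; "grip_width": opening from 0.0 (shut) to 1.0 (fully open).
Only numpy, scipy, OpenCV 4.12 (cv2) and the standard library are available. Lean on these libraries where they do the work, as an engineer would, in place of code of your own. Each camera call takes 0.05 s, during which the arm holds its last target.

## Working session

There is one attempt and no reset: what is moved stays moved. The work goes in short steps, Python scripts to look and compute and a shell command to move; the robot and the scene stay as the last step left them, time stands still between calls to the robot, and variables do not carry over. Pictures are saved under pics/ and viewed, and the job is handed in when it is done.

```bash
ls; mkdir -p pics; python3 - <<'E'
from plant import get_obs,camera,calibration
import cv2,numpy as np
o=get_obs();print(o)
for n in("side","top","wrist"):
    c=calibration(n);print(n,{k:np.round(np.array(v),3).tolist() for k,v in c.items()})
    cv2.imwrite(f"pics/{n}0.png",camera(n)[:,:,::-1])
E
```

```text
pics
{'time_s': 0.0, 'joint_pos': array([-7.73273176e+01,  7.13336085e+00,  9.46324287e+01, -1.21004247e-03,
        7.83521736e+01, -4.73192649e+00]), 'dq': array([ 2.24479648e-02, -5.04635526e-02, -1.05632387e-01, -2.73705098e-05,
       -3.70865273e-03, -1.32937774e-01]), 'effort': array([-4.80633717e-04, -4.17604709e+01, -3.59932065e+01,  7.74950255e-02,
        4.90935927e-02, -1.72672294e-04]), 'tool_pos': array([ 194.26074914, -619.6271183 ,  213.40563659]), 'tool_rot': array([[ 9.54215024e-01,  2.99121155e-01, -4.71851656e-04],
       [ 2.99121490e-01, -9.54212931e-01,  2.00415056e-03],
       [ 1.49236879e-04, -2.05353155e-03, -9.99997880e-01]]), 'ft_force': array([ 0.44987568, -0.53837715, -0.25831668]), 'torque': array([0.02357705, 0.00696491, 0.01193553]), 'grip_width': 1.0031191851618362}
side {'fx': 466.34, 'fy': 466.34, 'cx': 255.792, 'cy': 191.86, 'R': [[0.996, -0.083, -0.02], [-0.061, -0.533, -0.844], [0.06, 0.842, -0.537]], 't': [-577.087, 125.029, 1308.322]}
top {'fx': 405.487, 'fy': 405.487, 'cx': 260.471, 'cy': 193.219, 'R': [[-0.01, -1.0, -0.002], [-0.979, 0.011, -0.202], [0.202, 0.0, -0.979]], 't': [15.585, 559.664, 1284.832]}
wrist {'fx': 297.319, 'fy': 297.319, 'cx': 253.046, 'cy': 190.731, 'mount': [[0.0, -0.966, -0.259, 73.63], [1.0, -0.0, 0.001, 0.691], [-0.001, -0.259, 0.966, -169.04], [0.0, 0.0, 0.0, 1.0]]}
```

View pics/side0.png

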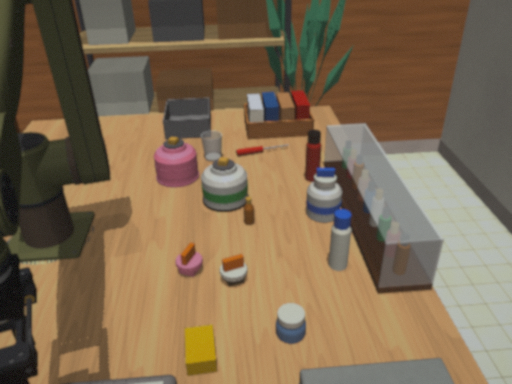

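View pics/top0.png

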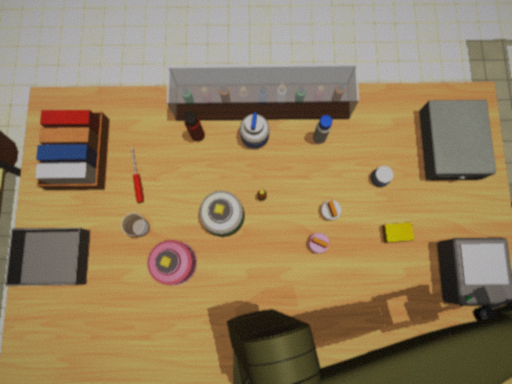

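View pics/wrist0.png

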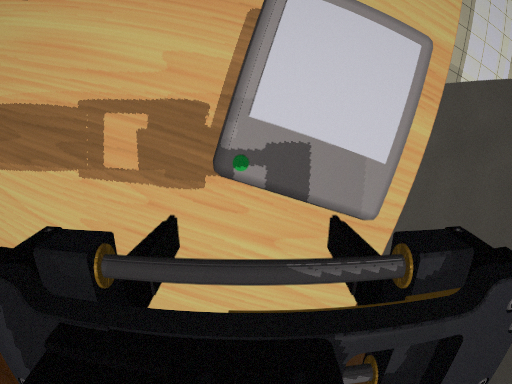

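Side view: candidates for the cap are the white-shelled one with an orange wing (side 233,268; top 331,210) and a pink-shelled lookalike (side 189,260; top 318,242). The closed blue-band canister (top 254,128) also carries a wing. Candidates for the canister are green-banded (side 224,185; top 221,213) and pink (side 176,163; top 171,262). I choose the white-shelled cap and the green-banded canister, and check both in a crop.

```bash
cat > h.py <<'E'
import cv2,numpy as np
from plant import get_obs,camera,calibration
def ray(n,u,v,o=None):
    c=calibration(n)
    if n=="wrist":
        M=np.array(c["mount"]);d=np.array([(u-c["cx"])/c["fx"],(v-c["cy"])/c["fy"]]);th=np.hypot(*d)
        dc=np.array([*(np.sin(th)*d/max(th,1e-9)),np.cos(th)])
        R=np.array(o["tool_rot"]);p=R@M[:3,3]+o["tool_pos"];return p,R@M[:3,:3]@dc
    R=np.array(c["R"]);t=np.array(c["t"])
    return -R.T@t,R.T@np.array([(u-c["cx"])/c["fx"],(v-c["cy"])/c["fy"],1])
def onz(n,u,v,z,o=None):
    p,d=ray(n,u,v,o);return p+d*(z-p[2])/d[2]
def blobs(img,lo,hi,box=None,amin=5):
    h=cv2.cvtColor(img,cv2.COLOR_RGB2HSV);m=cv2.inRange(h,np.array(lo),np.array(hi))
    if box is not None:
        k=np.zeros_like(m);x0,y0,x1,y1=box;k[y0:y1,x0:x1]=1;m=m*k
    cs,_=cv2.findContours(m,cv2.RETR_EXTERNAL,cv2.CHAIN_APPROX_NONE)
    r=[]
    for c in cs:
        a=cv2.contourArea(c)
        if a>=amin:
            M=cv2.moments(c);r.append((a,M["m10"]/M["m00"],M["m01"]/M["m00"],cv2.minAreaRect(c),c))
    return sorted(r,key=lambda b:-b[0])
E
python3 - <<'E'
from h import *
t=cv2.imread("pics/top0.png");s=cv2.imread("pics/side0.png")
a=cv2.resize(t[180:280,140:350],None,fx=3,fy=3,interpolation=2)
b=cv2.resize(s[130:290,150:350],None,fx=3,fy=3,interpolation=2)
cv2.imwrite("pics/c1.png",a);cv2.imwrite("pics/c2.png",b)
T=t[:,:,::-1].copy()
for nm,lo,hi,box,z in(("wing",(5,150,120),(16,255,255),(320,198,343,222),69.5),("brass",(18,120,120),(32,255,255),(200,190,245,235),141)):
    for r in blobs(T,lo,hi,box): print(nm,r[0],r[1],r[2],r[3],onz("top",r[1],r[2],z))
S=s[:,:,::-1].copy()
for nm,lo,hi,box,z in(("wing",(5,150,120),(16,255,255),(215,250,255,285),58),("brass",(15,120,80),(32,255,255),(205,150,245,172),141)):
    for r in blobs(S,lo,hi,box): print(nm,r[0],r[1],r[2],r[3],onz("side",r[1],r[2],z))
E
```

```text
brass 101.5 239.59441707717568 195.28735632183907 ((240.18821716308594, 196.05291748046875), (27.658632278442383, 13.666618347167969), 49.398704528808594) [536.66658724  74.35396674 141.        ]
brass 71.5 218.84149184149183 208.65967365967364 ((218.8235321044922, 208.70590209960938), (9.216353416442871, 9.216353416442871), 14.03624439239502) [495.4176438  138.15954797 141.        ]
brass 63.0 204.16137566137564 193.4232804232804 ((204.81884765625, 192.58470153808594), (10.08948040008545, 20.615528106689453), 50.90614700317383) [543.73825078 184.15568597 141.        ]
brass 35.0 239.80952380952377 229.89523809523808 ((240.64480590820312, 229.46205139160156), (5.231865406036377, 15.61255168914795), 41.6335334777832) [429.29365765  73.68740178 141.        ]
wing 209.0 232.7799043062201 261.341307814992 ((233.14614868164062, 261.3692321777344), (12.015694618225098, 21.3125057220459), 74.74488067626953) [ 506.04951297 -227.24258595   58.        ]
brass 79.0 223.50632911392404 158.91772151898735 ((224.30001831054688, 157.89999389648438), (8.497057914733887, 15.652474403381348), 26.56505012512207) [497.71106804 136.68440746 141.        ]
brass 7.5 231.24444444444444 151.66666666666666 ((232.66998291015625, 151.80999755859375), (7.212489604949951, 3.3941125869750977), 8.13010311126709) [522.28242904 180.17491436 141.        ]
```

View pics/c1.png

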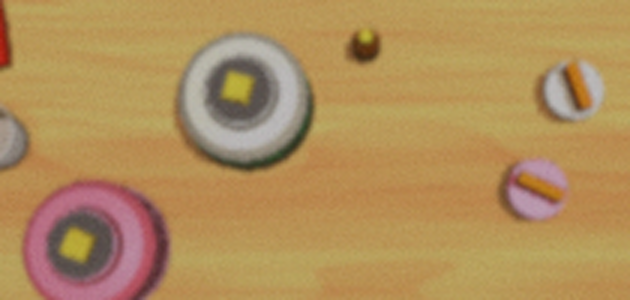

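View pics/c2.png

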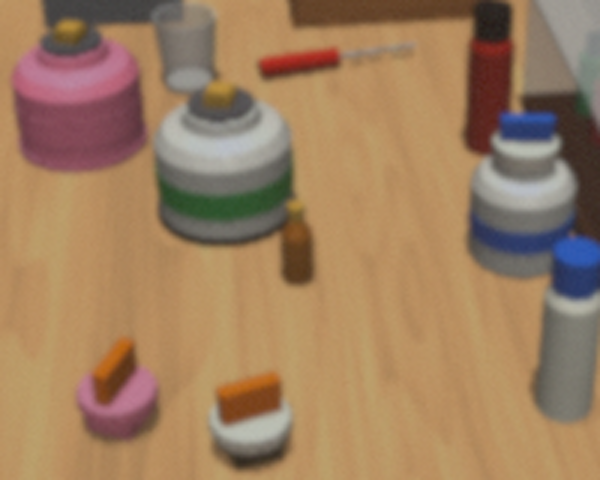

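The crop confirms the choice: white cap with an orange wing (crop 578,85), and the green-banded canister with its brass square (crop 238,88). Two views put the canister at about (496,137) and the cap at about (506,-227). Both are within reach. Next I move over the cap for a wrist look.

```bash
python3 -m creep '[[100,1,-0.68,0,0,0,0],[100,1,-0.68,0,0,0,0],[100,1,-0.68,0,0,0,0],[100,1,-0.68,0,0,0,0],[100,1,-0.68,0,0,0,0],[100,1,-0.68,0,0,0,0],[100,1,-0.68,0,0,0,0],[100,1,-0.68,0,0,0,0],[100,1,-0.68,0,0,0,0],[100,1,-0.68,0,0,0,0],[100,1,-0.68,0,0,0,0],[100,1,-0.68,0,0,0,0],[100,1,-0.68,0,0,0,0],[100,0.8,-0.5,0,0,0,0],[100,0,0,0,0,0,0]]' 20
cat > look.py <<'E'
import sys
from h import *
o=get_obs();im=camera("wrist");print(o["time_s"],np.round(o["tool_pos"],1),"yaw x",np.degrees(np.arctan2(o["tool_rot"][1,0],o["tool_rot"][0,0])).round(2),"tz",np.round(o["tool_rot"][:,2],4),"F",np.round(o["ft_force"],1),"T",np.round(o["torque"],3),o["grip_width"])
cv2.imwrite(f"pics/{sys.argv[1]}.png",im[:,:,::-1])
import pickle;pickle.dump((o,im),open(f"pics/{sys.argv[1]}.pkl","wb"))
E
python3 look.py w1
```

```text
time_s: 2.02
tool_pos: [512.8, -214.0, 208.9]
tool_rot: [[0.955, 0.297, -0.005], [0.297, -0.955, 0.008], [-0.002, -0.009, -1.0]]
ft_force: [-0.3, -0.3, -0.3]
grip_width: 0.999
2.025 [ 512.8 -214.   208.9] yaw x 17.31 tz [-0.0051  0.0083 -1.    ] F [-0.3 -0.3 -0.3] T [-0.025 -0.019 -0.061] 0.9988026432321747
```

View pics/w1.png

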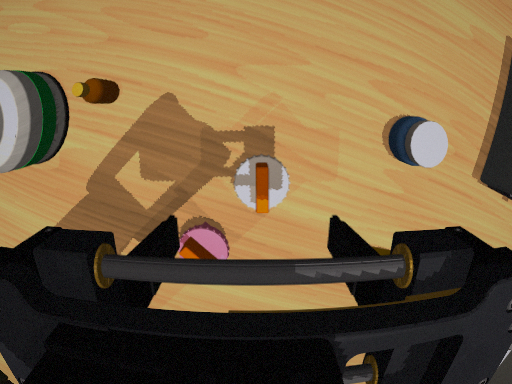

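Wrist view: the white cap lies at (262,183) with its wing upright in the image (rows 163–213), the pink lookalike is partly visible at (205,243), and the cream jar is at (425,143). I'll measure the wing edges.

```bash
python3 - <<'E'
from h import *;import pickle
o,im=pickle.load(open("pics/w1.pkl","rb"))
cv2.imwrite("pics/w1c.png",cv2.resize(im[140:225,215:310],None,fx=6,fy=6,interpolation=0)[:,:,::-1])
for r in blobs(im,(3,150,60),(18,255,255),(230,150,295,225),30):
    print(r[:4]);
    for p in cv2.boxPoints(r[3]): print(p,onz("wrist",*p,69.5,o).round(1),onz("wrist",*p,36.5,o).round(1))
E
```

```text
(546.5, 261.5654162854529, 188.15065568770967, ((261.5, 188.0), (50.0, 13.0), 90.0))
[255. 163.] [ 533.1 -209.4   69.5] [ 527.6 -211.1   36.5]
[268. 163.] [ 537.2 -222.5   69.5] [ 532.2 -225.5   36.5]
[268. 213.] [ 484.4 -239.7   69.5] [ 473.7 -244.5   36.5]
[255. 213.] [ 480.1 -226.    69.5] [ 469.  -229.4   36.5]
```

View pics/w1c.png

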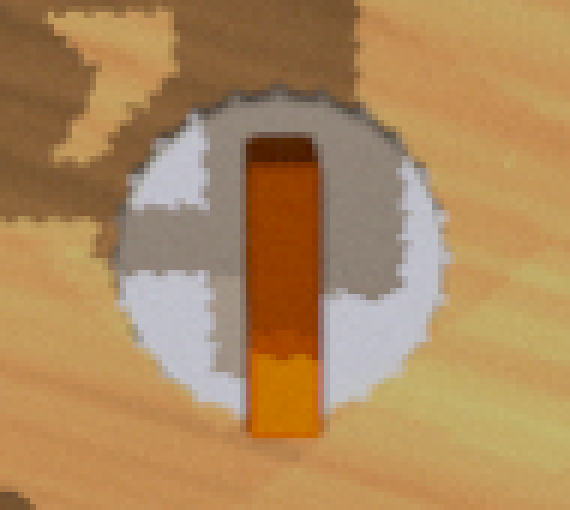

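```bash
python3 - <<'E'
from h import *;import pickle
o,im=pickle.load(open("pics/w1.pkl","rb"))
a=onz("wrist",261.5,166.5,69.5,o);b=onz("wrist",261.7,212.5,69.5,o)
c=(a+b)/2;d=a-b;print(a,b,np.linalg.norm(d),np.degrees(np.arctan2(d[1],d[0])),c)
R=o["tool_rot"];print("tool delta",R.T@(c-o["tool_pos"]))
E
```

```text
[ 531.58496999 -217.07837059   69.5       ] [ 482.87817513 -232.88185474   69.5       ] 51.206464213881276 17.976255715139192 [ 507.23157256 -224.98011267   69.5       ]
tool delta [ -8.24176277  10.16041321 139.34374409]
```

Wing length is 51.2 mm against a nominal 52, with centre (507.2,-225.0) and yaw 18°. That is plausible. I align, descend part way and look again.

```bash
python3 -m creep '[[70,-0.27,0.34,0.5,-0.065,0.02,-0.08],[70,0,0,1,0,0,0],[70,0,0,1,0,0,0],[70,0,0,0.5,0,0,0],[70,0,0,0,0,0,0]]' 20
python3 look.py w2;python3 - <<'E'
from h import *;import pickle
o,im=pickle.load(open("pics/w2.pkl","rb"))
cv2.imwrite("pics/w2c.png",cv2.resize(im[120:300,170:350],None,fx=3.3,fy=3.3,interpolation=0)[:,:,::-1])
E
```

```text
time_s: 2.7
tool_pos: [502.3, -233.0, 112.9]
tool_rot: [[0.953, 0.303, -0.002], [0.303, -0.953, -0.002], [-0.003, 0.001, -1.0]]
ft_force: [-0.3, -0.1, 0.2]
grip_width: 0.7
2.7 [ 502.3 -233.   112.9] yaw x 17.61 tz [-0.0025 -0.0018 -1.    ] F [-0.3 -0.1  0.2] T [0.019 0.014 0.02 ] 0.6998443741413316
```

View pics/w2c.png

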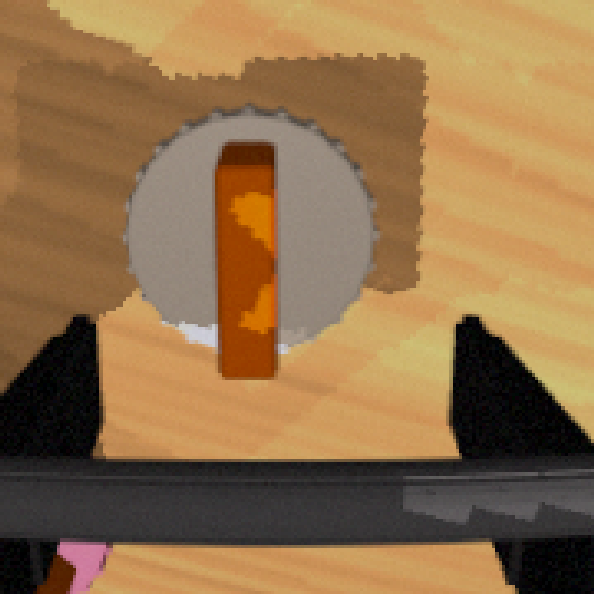

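```bash
cat > wing.py <<'E'
import sys,pickle
from h import *
o,im=pickle.load(open(f"pics/{sys.argv[1]}.pkl","rb"))
u1,v1,u2,v2,z=map(float,sys.argv[2:7])
a=onz("wrist",u1,v1,z,o);b=onz("wrist",u2,v2,z,o)
c=(a+b)/2;d=a-b;print("len",np.linalg.norm(d).round(1),"yaw",np.degrees(np.arctan2(d[1],d[0])).round(2),"c",c.round(1))
print("tool delta",(o["tool_rot"].T@(c-o["tool_pos"])).round(1), get_obs()["tool_pos"].round(1))
E
python3 wing.py w2 244.6 168.6 244.8 234 69.5
```

```text
len 51.4 yaw 17.32 c [ 507.8 -225.7   69.5]
tool delta [ 7.6 -5.4 43.4] [ 502.8 -233.2  113.8]
```

```bash
python3 -m creep '[[70,0.25,-0.18,0,0,0,0],[70,0,0,0,0,0,0],[70,0,0,0,0,0,0]]' 20;python3 -c "
from h import *
o=get_obs();print(o['tool_rot'].T@(np.array([507.6,-225.4,42])-o['tool_pos']))"
```

```text
time_s: 3.12
tool_pos: [510.6, -226.4, 117.2]
tool_rot: [[0.953, 0.303, 0.004], [0.303, -0.953, -0.005], [0.002, 0.006, -1.0]]
ft_force: [0.1, -0.6, 0.4]
grip_width: 0.7
[-2.69523494 -2.38021262 75.18687791]
```

```bash
python3 -m creep '[[70,-0.08,-0.08,0.8,0,0,0],[70,0,0,0.8,0,0,0],[70,0,0,0.3,0,0,0],[70,0,0,0,0,0,0]]' 20;python3 look.py w3; python3 -c "
from h import *
o=get_obs();print(o['tool_rot'].T@(np.array([507.6,-225.4,42])-o['tool_pos']))"
```

```text
time_s: 3.62
tool_pos: [510.3, -226.0, 62.2]
tool_rot: [[0.953, 0.304, 0.009], [0.304, -0.953, -0.009], [0.006, 0.011, -1.0]]
ft_force: [-0.1, 0.1, 0.3]
grip_width: 0.699
3.625 [ 510.3 -226.    62.2] yaw x 17.71 tz [ 0.0093 -0.0087 -0.9999] F [-0.1  0.1  0.3] T [ 0.004  0.001 -0.043] 0.69871015698457
[-2.76342333 -1.87189191 20.72965374]
```

View pics/w3.png

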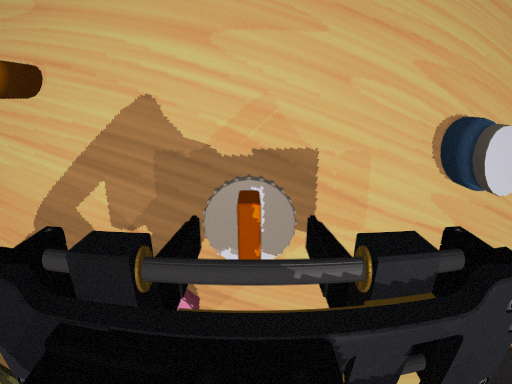

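```bash
python3 -m creep '[[70,-0.08,-0.05,0.5,0.08,-0.045,0.02],[70,0,0,0,0,0,0]]' 20; python3 -c "
from h import *
o=get_obs();print(o['tool_rot'].T@(np.array([507.6,-225.4,42])-o['tool_pos']),o['tool_rot'][:,2])"
```

```text
time_s: 3.92
tool_pos: [508.8, -226.1, 48.3]
tool_rot: [[0.954, 0.301, 0.002], [0.301, -0.954, -0.001], [0.002, 0.002, -1.0]]
ft_force: [0.2, -0.5, -0.3]
grip_width: 0.693
[-0.92221215 -0.980101    6.33375815] [ 0.00225583 -0.00104409 -0.99999691]
```

```bash
python3 -m creep '[[60,-0.03,-0.03,0.17,0,0,0],[30,0,0,0,0,0,0],[0,0,0,0,0,0,0],[0,0,0,0,0,0,0],[0,0,0,0,0,0,0],[0,0,0,0,0,0,0]]' 45; python3 look.py w4
```

```text
time_s: 4.68
tool_pos: [508.2, -225.7, 43.9]
tool_rot: [[0.954, 0.301, 0.004], [0.301, -0.954, -0.002], [0.003, 0.003, -1.0]]
ft_force: [-1.7, -0.5, -2.0]
grip_width: 0.143
4.675 [ 508.2 -225.7   43.9] yaw x 17.53 tz [ 0.0037 -0.0016 -1.    ] F [-1.7 -0.5 -2. ] T [-0.026  0.157 -0.021] 0.14330447819708758
```

View pics/w4.png

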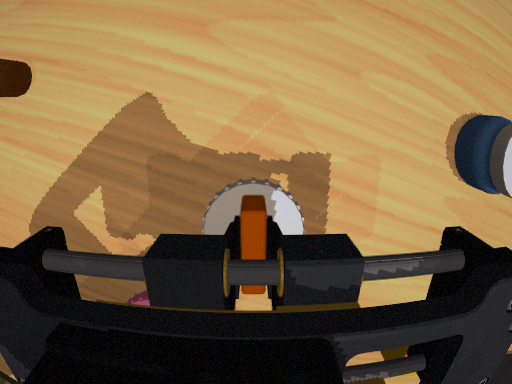

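Wing gripped (13.6 mm opening), with the TCP 43.9 mm above the cap's underside. Now lift and move to a look-out point beside the canister.

```bash
python3 -m creep '[[0,0,0,-0.4,0,0,0],[0,0,0,-1,0,0,0],[0,0,0,-1,0,0,0],[0,0,0,-1,0,0,0],[0,0,0,-1,0,0,0],[0,0,0,-1,0,0,0],[0,0,0,-0.5,0,0,0],[0,0.1,-1,0,0,0,0],[0,0.1,-1,0,0,0,0],[0,0.1,-1,0,0,0,0],[0,0.1,-1,0,0,0,0],[0,0,-1,0,0,0,0],[0,0,-1,0,0,0,0],[0,0,-1,0,0,0,0],[0,0,-1,0,0,0,0],[0,0,-1,0,0,0,0],[0,0,-1,0,0,0,0],[0,0,-0.8,0,0,0,0],[0,0,0,0,0,0,0],[0,0,0,0,0,0,0]]' 45; python3 look.py w5
```

```text
time_s: 7.22
tool_pos: [412.7, 96.9, 223.2]
tool_rot: [[0.954, 0.3, -0.008], [0.3, -0.954, -0.0], [-0.008, -0.002, -1.0]]
ft_force: [-0.1, 0.0, -2.3]
grip_width: 0.146
7.225 [412.7  96.9 223.2] yaw x 17.45 tz [-8.1e-03 -3.0e-04 -1.0e+00] F [-0.1  0.  -2.3] T [-0.019  0.003 -0.005] 0.14551993321422274
```

View pics/w5.png

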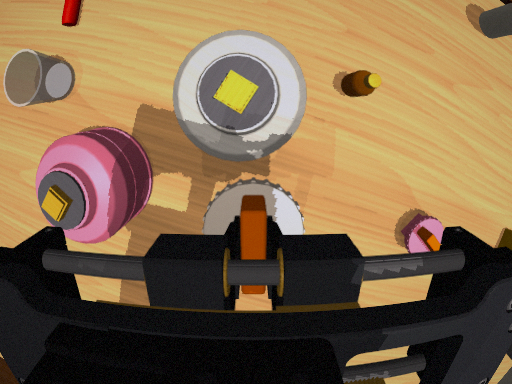

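The cap is held straight. The green canister's brass square is at (236,91), well visible.

```bash
cat > brass.py <<'E'
import sys,pickle
from h import *
o,im=pickle.load(open(f"pics/{sys.argv[1]}.pkl","rb"));box=list(map(int,sys.argv[2:6]))
for r in blobs(im,(18,130,60),(35,255,255),box,60)[:1]:
    c=r[4][:,0].astype(float)
    w=np.array([onz("wrist",u,v,141,o)[:2] for u,v in c],np.float32)
    q=cv2.minAreaRect(w);print(r[0],r[1:3],"rect",q)
    pc=onz("wrist",r[1],r[2],141,o);print("centroid",pc)
    d=cv2.boxPoints(q);e=d[1]-d[0];print("ang mod 90",np.degrees(np.arctan2(e[1],e[0]))%90)
h=cv2.cvtColor(im,cv2.COLOR_RGB2HSV)
x0,y0,x1,y1=box
m=(h[:,:,2]<130)&(h[:,:,1]<80)
cv2.imwrite("pics/bc.png",cv2.resize(im[y0:y1,x0:x1],None,fx=7,fy=7,interpolation=0)[:,:,::-1])
E
python3 brass.py w5 200 60 275 125
```

```text
1020.0 (235.51960784313727, 91.45539215686274) rect ((495.4194641113281, 137.57778930664062), (27.651988983154297, 27.688093185424805), 74.92549896240234)
centroid [495.46562608 137.45732597 141.        ]
ang mod 90 74.92547
```

View pics/bc.png

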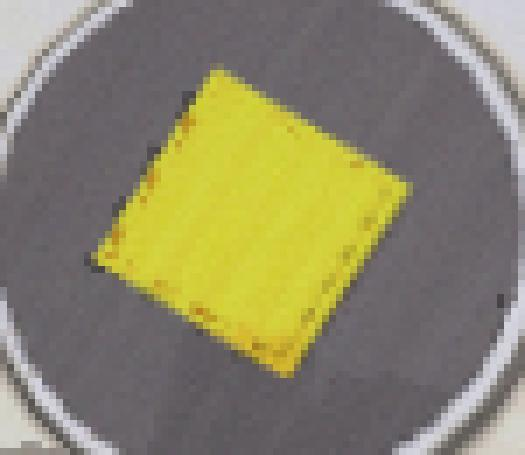

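```bash
python3 -m creep '[[0,0,0,0,0,0.05,-1],[0,0,0,0,0,0,-1],[0,0,0,0,0,0,-1],[0,0,0,0,0,0,-1],[0,0,0,0,0,0,-1],[0,0,0,0,0,0,-1],[0,0,0,0,0,0,-1],[0,0,0,0,0,0,0],[0,-0.26,0.82,0,0,0,0],[0,-0.26,0.82,0,0,0,0],[0,-0.26,0.82,0,0,0,0],[0,0,0,0,0,0,0],[0,0,0,0,0,0,0]]' 45; python3 look.py w6
```

```text
time_s: 8.9
tool_pos: [480.9, 44.1, 221.6]
tool_rot: [[0.282, 0.96, -0.005], [0.96, -0.282, 0.0], [-0.001, -0.005, -1.0]]
ft_force: [0.1, 0.3, -1.1]
grip_width: 0.144
8.9 [480.9  44.1 221.6] yaw x 73.65 tz [-4.8e-03  4.0e-04 -1.0e+00] F [ 0.1  0.3 -1.1] T [ 0.065 -0.074  0.005] 0.14373491459166066
```

View pics/w6.png

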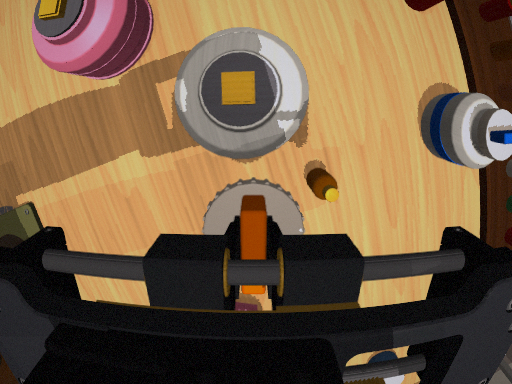

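Brass square now at (238,88), nearly parallel to the held wing. I'll measure it again and also the held wing's front end.

```bash
sed -i 's/(18,130,60)/(15,130,60)/; s/,141,o/,137.5,o/g' brass.py; python3 brass.py w5 200 60 275 125; python3 brass.py w6 205 60 275 118
python3 - <<'E'
from h import *;import pickle
o,im=pickle.load(open("pics/w6.pkl","rb"))
cv2.imwrite("pics/w6c.png",cv2.resize(im[170:250,200:310],None,fx=7,fy=7,interpolation=0)[:,:,::-1])
E
```

```text
1020.0 (235.51960784313727, 91.45539215686274) rect ((494.5804138183594, 137.2040252685547), (28.035266876220703, 28.073436737060547), 74.9277572631836)
centroid [494.62804813 137.0818863  137.5       ]
ang mod 90 74.92778
1036.0 (237.78716216216216, 87.4676640926641) rect ((495.88177490234375, 137.70216369628906), (28.17484474182129, 28.10919189453125), 75.46245574951172)
centroid [495.92532635 137.73531568 137.5       ]
ang mod 90 75.46244
```

View pics/w6c.png

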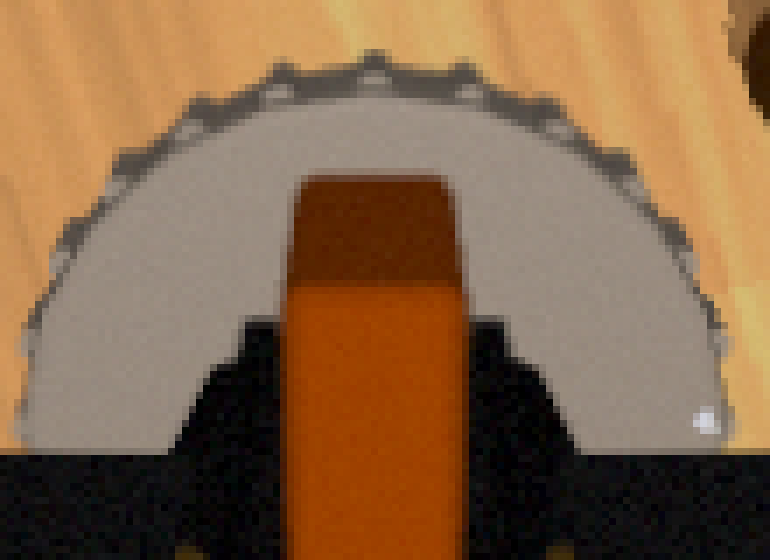

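View pics/bc.png

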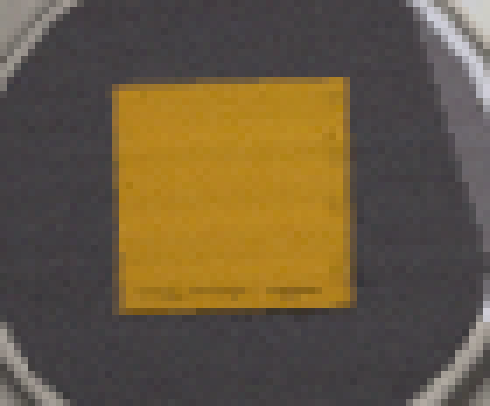

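```bash
python3 - <<'E'
from h import *;import pickle
o,im=pickle.load(open("pics/w6.pkl","rb"))
p,d=ray("wrist",253.1,210.3,o);R=o["tool_rot"];pt=R.T@(p-o["tool_pos"]);dt=R.T@d
for zz in(-25.6,-24.5):
    print(pt+dt*(zz-pt[2])/dt[2])
for k in ((240.6,210.3),(265.9,210.3)):
    p,d=ray("wrist",*k,o);dt=R.T@d;print(pt+dt*(-25.6-pt[2])/dt[2])
# brass in tool frame
b=onz("wrist",237.79,87.47,137.5,o);print("brass tool",R.T@(b-o["tool_pos"]))
for i in range(6):
    q=get_obs();print(q["tool_pos"].round(2))
E
```

```text
[ 23.79318445   1.15655379 -25.6       ]
[ 23.41794522   1.15768363 -24.5       ]
[ 23.78847921  -5.21434156 -25.6       ]
[ 23.78513347   7.68112453 -25.6       ]
brass tool [ 94.20328193 -11.56613769  84.01552663]
[480.89  44.13 221.61]
[480.89  44.13 221.61]
[480.89  44.13 221.61]
[480.89  44.13 221.61]
[480.89  44.13 221.61]
[480.89  44.13 221.61]
```

```bash
cat > tgt.py <<'E'
from h import *
import sys
T=np.array([494.9,139.2,0]);Y=75.2
if len(sys.argv)>2:T[:2]=float(sys.argv[1]),float(sys.argv[2])
o=get_obs();R=o["tool_rot"];T[2]=o["tool_pos"][2];z=R[:,2]
d=R.T@(T-o["tool_pos"]);e=R.T@(np.array([0,0,-1])-z)
yaw=np.degrees(np.arctan2(R[1,0],R[0,0]))
print(o["time_s"],o["tool_pos"].round(2),"yaw",yaw.round(2),"units shift",(d/30).round(3),"turn",np.round([-np.degrees(e[1])/8,np.degrees(e[0])/8,-(Y-yaw)/8],3),"F",o["ft_force"].round(2),"T",o["torque"].round(3),o["grip_width"].round(3))
E
python3 tgt.py
python3 -m creep '[[0,1,-0.14,0.1,0,0.03,-0.2],[0,1,-0.14,0.1,0,0,0],[0,0.9,-0.14,0,0,0,0],[0,0,0,0,0,0,0],[0,0,0,0,0,0,0]]' 45; python3 tgt.py
```

```text
time_s: 9.57
tool_pos: [489.0, 134.6, 216.1]
tool_rot: [[0.254, 0.967, -0.003], [0.967, -0.254, 0.004], [0.003, -0.004, -1.0]]
ft_force: [0.2, -0.7, -1.3]
grip_width: 0.144Traceback (most recent call last):
  File "tgt.py", line 8, in <module>
    print(o["time_s"],o["tool_pos"].round(2),"yaw",yaw.round(2),"units shift",(d/30).round(3),"turn",np.round([-np.degrees(e[1])/8,np.degrees(e[0])/8,-(Y-yaw)/8],3),"F",o["ft_force"].round(2),"T",o["torque"].round(3),o["grip_width"].round(3))
                                                                                                                                                                                                                         ^^^^^^^^^^^^^^^^^^^^^
AttributeError: 'float' object has no attribute 'round'
Traceback (most recent call last):
  File "tgt.py", line 8, in <module>
    print(o["time_s"],o["tool_pos"].round(2),"yaw",yaw.round(2),"units shift",(d/30).round(3),"turn",np.round([-np.degrees(e[1])/8,np.degrees(e[0])/8,-(Y-yaw)/8],3),"F",o["ft_force"].round(2),"T",o["torque"].round(3),o["grip_width"].round(3))
                                                                                                                                                                                                                         ^^^^^^^^^^^^^^^^^^^^^
AttributeError: 'float' object has no attribute 'round'
```

```bash
sed -i 's/o\["grip_width"\].round(3)/round(o["grip_width"],3)/' tgt.py; python3 tgt.py
```

```text
9.575 [489.04 134.6  216.11] yaw 75.27 units shift [0.198 0.15  0.   ] turn [-0.026 -0.023  0.009] F [ 0.16 -0.72 -1.26] T [-0.02  -0.069  0.036] 0.144
```

```bash
python3 -m creep '[[0,0.2,0.15,0.4,-0.03,-0.02,0],[0,0,0,0.35,0,0,0],[0,0,0,0,0,0,0]]' 45; python3 tgt.py; python3 -m creep '[[0,0,0,0,0,0,0],[0,0,0,0,0,0,0]]' 45 >/dev/null; python3 tgt.py
```

```text
time_s: 9.95
tool_pos: [494.7, 138.1, 191.4]
tool_rot: [[0.256, 0.967, 0.0], [0.967, -0.256, -0.001], [-0.001, 0.0, -1.0]]
ft_force: [-0.5, -1.2, -2.1]
grip_width: 0.145
9.95 [494.71 138.08 191.44] yaw 75.14 units shift [ 0.038 -0.004 -0.   ] turn [ 0.001  0.004 -0.008] F [-0.48 -1.17 -2.1 ] T [-0.024 -0.064 -0.025] 0.145
10.2 [494.75 137.65 191.28] yaw 75.1 units shift [ 0.051 -0.008 -0.   ] turn [-0.001  0.005 -0.013] F [-0.77 -0.11 -1.53] T [-0.063 -0.13   0.058] 0.146
```

Plenty of time. I check both fixed cameras at hover.

```bash
python3 -m creep '[[0,0.05,0,0,0,0,0],[0,0,0,0,0,0,0]]' 45 >/dev/null; python3 tgt.py; python3 look.py w7; python3 - <<'E'
from h import *
for n,b in(("side",(180,110,270,220)),("top",(170,150,270,270))):
    im=camera(n);x0,y0,x1,y1=b
    cv2.imwrite(f"pics/{n}1.png",cv2.resize(im[y0:y1,x0:x1],None,fx=5,fy=5,interpolation=0)[:,:,::-1])
E
```

```text
10.45 [495.49 139.17 191.9 ] yaw 75.08 units shift [-0.004 -0.019 -0.   ] turn [ 0.006  0.002 -0.015] F [-1.18 -0.07 -1.16] T [-0.04  -0.093 -0.032] 0.146
10.45 [495.5 139.2 191.9] yaw x 75.08 tz [ 7.e-04 -5.e-04 -1.e+00] F [-1.2 -0.1 -1.2] T [-0.04  -0.093 -0.032] 0.1463061031326528
```

View pics/side1.png

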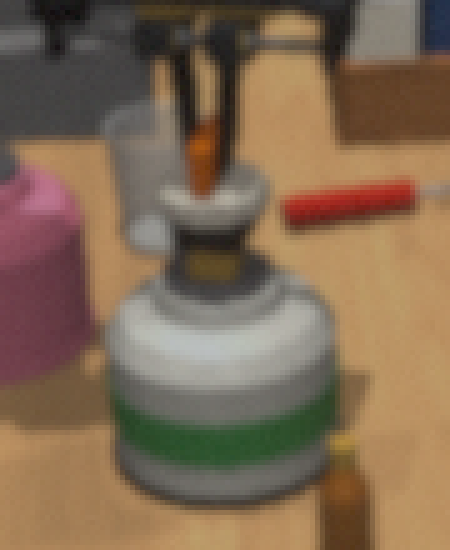

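View pics/w7.png

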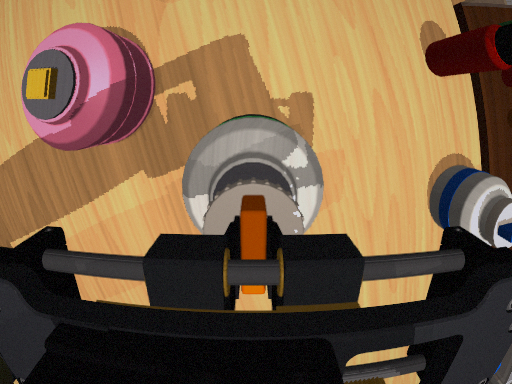

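Side view: the cap's foot (crop 210,240) hovers centred over the brass (crop 213,262). I lower in small steps and watch the force.

```bash
python3 -m creep '[[0,0,-0.02,0.12,0,0,0],[0,0,0,0,0,0,0]]' 45 >/dev/null; python3 tgt.py;python3 -m creep '[[0,0,0,0.1,0,0,0]]' 45 >/dev/null; python3 tgt.py
```

```text
10.85 [494.71 139.3  187.88] yaw 75.09 units shift [-0.002  0.007  0.   ] turn [ 0.004  0.003 -0.014] F [ 0.2  -0.94 -1.97] T [-0.008 -0.057 -0.049] 0.145
10.975 [494.9  139.34 185.03] yaw 75.09 units shift [-0.004  0.001  0.   ] turn [ 0.008  0.001 -0.014] F [-0.39  0.23 -2.11] T [ 0.018 -0.12  -0.021] 0.144
```

```bash
python3 -m creep '[[0,0,0,0.08,0,0,0]]' 45 >/dev/null; python3 tgt.py;python3 -m creep '[[0,0,0,0.08,0,0,0]]' 45 >/dev/null; python3 tgt.py
```

```text
11.1 [494.76 139.31 182.22] yaw 75.09 units shift [-0.002  0.005  0.   ] turn [ 0.005  0.003 -0.014] F [ 0.28  0.48 -2.08] T [-0.028 -0.129  0.046] 0.143
11.225 [494.92 139.33 180.12] yaw 75.09 units shift [-0.004  0.     0.   ] turn [ 0.008  0.002 -0.014] F [-2.48 -1.48  6.81] T [-0.007  0.265 -0.009] 0.143
```

```bash
python3 -m creep '[[0,0,0,0,0,0,0]]' 45 >/dev/null; python3 tgt.py;python3 -m creep '[[0,0,0,0.04,0,0,0]]' 45 >/dev/null; python3 tgt.py
```

```text
11.35 [494.92 139.33 180.43] yaw 75.09 units shift [-0.004  0.001  0.   ] turn [ 0.007  0.002 -0.014] F [-1.81 -0.27  0.43] T [-0.076  0.21   0.02 ] 0.144
11.475 [495.07 139.35 180.11] yaw 75.09 units shift [-0.006 -0.004 -0.   ] turn [ 0.01   0.001 -0.014] F [-1.99 -1.25  5.44] T [-0.095  0.604  0.063] 0.142
```

Contact at the wide step (underside ≈ 137), so a slight offset remains. I search sideways with light pressure.

```bash
python3 -m creep '[[0,0.03,0,-0.01,0,0,0],[0,0,0,0.06,0,0,0]]' 45 >/dev/null; python3 tgt.py;python3 -m creep '[[0,0.03,0,0,0,0,0],[0,0,0,0.05,0,0,0]]' 45 >/dev/null; python3 tgt.py
```

```text
11.725 [495.57 140.25 178.24] yaw 75.09 units shift [-0.04  -0.012 -0.   ] turn [ 0.016 -0.001 -0.014] F [ 0.52  0.61 -1.88] T [ 0.054 -0.148  0.041] 0.146
11.975 [495.42 141.18 175.48] yaw 75.09 units shift [-0.068  0.     0.   ] turn [ 0.008  0.002 -0.014] F [ 0.36 -0.5  -1.4 ] T [-0.028 -0.009 -0.054] 0.144
```

It dropped in after 1–2 mm, with force back to the free value. I continue down to the flange.

```bash
python3 -m creep '[[0,0,0,0.07,0,0,0]]' 45 >/dev/null; python3 tgt.py;python3 -m creep '[[0,0,0,0.06,0,0,0]]' 45 >/dev/null; python3 tgt.py; python3 -m creep '[[0,0,0,0.04,0,0,0]]' 45 >/dev/null; python3 tgt.py
```

```text
12.1 [495.33 141.15 172.99] yaw 75.09 units shift [-0.066  0.003  0.   ] turn [ 0.006  0.003 -0.014] F [-0.11 -0.04 -1.55] T [-0.03  -0.105  0.017] 0.147
12.225 [495.23 141.17 170.82] yaw 75.09 units shift [-0.066  0.006  0.   ] turn [ 0.004  0.003 -0.014] F [-0.58 -0.3  -1.66] T [-0.03  -0.106 -0.005] 0.148
12.35 [495.13 141.13 169.44] yaw 75.09 units shift [-0.064  0.009  0.   ] turn [ 0.002  0.005 -0.014] F [-0.27 -0.17  4.02] T [-0.088  0.121  0.051] 0.145
```

Home: contact at TCP z 169.4 (expected 169.9) with about 5 N. I hold briefly, then turn clockwise in small steps, watching the torque about z.

```bash
python3 -m creep '[[0,0,0,0,0,0,0],[0,0,0,0,0,0,0]]' 45 >/dev/null; python3 tgt.py;python3 -m creep '[[0,0,0.005,0,0,0,0.5],[0,0,0.005,0,0,0,0.5]]' 45 >/dev/null; python3 tgt.py; python3 -m creep '[[0,0,0.005,0,0,0,0.5],[0,0,0.005,0,0,0,0.5]]' 45 >/dev/null; python3 tgt.py
```

```text
12.6 [495.28 141.14 169.56] yaw 75.09 units shift [-0.066  0.004  0.   ] turn [ 0.005  0.003 -0.014] F [-0.53 -0.09 -1.87] T [-0.026 -0.107 -0.003] 0.145
12.85 [495.84 141.07 169.62] yaw 66.85 units shift [-0.07  -0.004 -0.   ] turn [ 1.100e-02 -1.000e-03 -1.043e+00] F [-0.11  0.21 -2.32] T [-0.048  0.014  0.037] 0.145
13.1 [496.17 140.88 169.6 ] yaw 58.59 units shift [-0.07  -0.007 -0.   ] turn [ 1.300e-02 -2.000e-03 -2.076e+00] F [-0.31  0.2  -0.54] T [-0.039  0.004  0.021] 0.142
```

```bash
for i in 1 2; do :; done; python3 -m creep '[[0,0,0.005,0,0,0,0.5],[0,0,0.005,0,0,0,0.5]]' 45 >/dev/null; python3 tgt.py;python3 -m creep '[[0,0,0.005,0,0,0,0.5]]' 45 >/dev/null; python3 tgt.py; python3 -m creep '[[0,0,0.005,0,0,0,0.5]]' 45 >/dev/null; python3 tgt.py
```

```text
13.35 [496.49 140.64 169.62] yaw 50.33 units shift [-0.071 -0.01  -0.   ] turn [ 0.014 -0.004 -3.108] F [-0.66  0.54 -1.27] T [-0.044  0.026  0.008] 0.145
13.475 [496.62 140.53 169.62] yaw 46.21 units shift [-0.072 -0.011 -0.   ] turn [ 0.015 -0.005 -3.624] F [-0.88  0.84 -2.28] T [ 0.035  0.048 -0.006] 0.145
13.6 [496.74 140.4  169.57] yaw 42.08 units shift [-0.072 -0.011 -0.   ] turn [ 0.015 -0.006 -4.14 ] F [-0.44 -1.31 -1.88] T [-0.044  0.103  0.049] 0.146
```

```bash
python3 -m creep '[[0,0,0.005,0,0,0,0.5],[0,0,0.005,0,0,0,0.5]]' 45 >/dev/null; python3 tgt.py;python3 -m creep '[[0,0,0.005,0,0,0,0.5]]' 45 >/dev/null; python3 tgt.py; python3 -m creep '[[0,0,0.005,0,0,0,0.5]]' 45 >/dev/null; python3 tgt.py; python3 -m creep '[[0,0,0.005,0,0,0,0.5]]' 45 >/dev/null; python3 tgt.py
```

```text
13.85 [496.98 140.1  169.62] yaw 33.84 units shift [-0.074 -0.014 -0.   ] turn [ 0.016 -0.009 -5.17 ] F [-1.07 -0.91 -1.88] T [ 0.015 -0.024  0.075] 0.144
13.975 [497.05 139.93 169.6 ] yaw 29.72 units shift [-0.075 -0.014 -0.   ] turn [ 0.017 -0.01  -5.686] F [ 0.42  0.11 -2.34] T [ 0.077 -0.026  0.101] 0.145
14.1 [497.14 139.75 169.59] yaw 25.59 units shift [-0.075 -0.016 -0.   ] turn [ 0.017 -0.011 -6.202] F [ 0.09 -0.22 -1.46] T [-0.029  0.022  0.085] 0.148
14.225 [497.21 139.61 169.61] yaw 21.46 units shift [-0.077 -0.016 -0.   ] turn [ 0.017 -0.012 -6.717] F [-0.22  0.21 -0.98] T [ 0.003 -0.007  0.023] 0.145
```

```bash
python3 -m creep '[[0,0,0.005,0,0,0,0.5]]' 45 >/dev/null; python3 tgt.py;python3 -m creep '[[0,0,0.005,0,0,0,0.5]]' 45 >/dev/null; python3 tgt.py; python3 -m creep '[[0,0,0.005,0,0,0,0.5]]' 45 >/dev/null; python3 tgt.py; python3 -m creep '[[0,0,0.005,0,0,0,0.5]]' 45 >/dev/null; python3 tgt.py
```

```text
14.35 [497.27 139.39 169.6 ] yaw 17.34 units shift [-0.077 -0.017 -0.   ] turn [ 0.017 -0.013 -7.233] F [-0.7  -1.15 -2.08] T [-0.038  0.081  0.014] 0.146
14.475 [497.31 139.21 169.58] yaw 13.24 units shift [-0.078 -0.018 -0.   ] turn [ 0.018 -0.014 -7.745] F [ 0.18  1.44 -2.23] T [0.049 0.001 0.056] 0.146
14.6 [497.33 139.03 169.57] yaw 9.12 units shift [-0.079 -0.018 -0.   ] turn [ 0.017 -0.016 -8.26 ] F [ 0.04  0.62 -1.77] T [0.035 0.022 0.098] 0.148
14.725 [497.37 138.85 169.61] yaw 4.99 units shift [-0.081 -0.019 -0.   ] turn [ 0.017 -0.017 -8.777] F [-0.07 -0.56 -1.53] T [-0.012  0.051  0.041] 0.145
```

```bash
python3 -m creep '[[0,0,0.005,0,0,0,0.5]]' 45 >/dev/null; python3 tgt.py;python3 -m creep '[[0,0,0.005,0,0,0,0.5]]' 45 >/dev/null; python3 tgt.py; python3 -m creep '[[0,0,0.005,0,0,0,0.5]]' 45 >/dev/null; python3 tgt.py
```

```text
14.85 [497.36 138.66 169.58] yaw 0.86 units shift [-0.082 -0.019 -0.   ] turn [ 0.017 -0.018 -9.293] F [ 0.18  0.67 -1.12] T [-0.031  0.021  0.039] 0.144
14.975 [497.34 138.49 169.58] yaw -3.26 units shift [-0.083 -0.019 -0.   ] turn [ 0.016 -0.019 -9.808] F [ 0.64 -0.67 -1.02] T [-0.003 -0.04   0.044] 0.147
15.1 [497.33 138.29 169.57] yaw -7.38 units shift [-0.084 -0.02  -0.   ] turn [  0.015  -0.021 -10.322] F [-0.67  0.33 -2.27] T [0.049 0.04  0.313] 0.144
```

Torque rises to 0.31 N m (with noise): the stopper is on its hard stop and the ratchet is starting to climb.

```bash
python3 -m creep '[[0,0,0.005,0,0,0,0.5]]' 45 >/dev/null; python3 tgt.py;python3 -m creep '[[0,0,0.005,0,0,0,0.5]]' 45 >/dev/null; python3 tgt.py; python3 -m creep '[[0,0,0.005,0,0,0,0.5]]' 45 >/dev/null; python3 tgt.py; python3 -m creep '[[0,0,0.005,0,0,0,0.5]]' 45 >/dev/null; python3 tgt.py; python3 -m creep '[[0,0,0.005,0,0,0,0.5]]' 45 >/dev/null; python3 tgt.py
```

```text
15.225 [497.28 138.11 169.55] yaw -11.49 units shift [-0.085 -0.02  -0.   ] turn [  0.015  -0.022 -10.837] F [-0.81 -0.22 -0.72] T [0.132 0.045 0.266] 0.146
15.35 [497.24 137.92 169.58] yaw -15.62 units shift [-0.087 -0.02  -0.   ] turn [  0.014  -0.023 -11.353] F [-1.11 -0.23 -2.38] T [0.058 0.119 0.125] 0.143
15.475 [497.17 137.77 169.55] yaw -19.74 units shift [-0.087 -0.019 -0.   ] turn [  0.013  -0.024 -11.868] F [ 0.2  -0.02 -2.22] T [-0.014  0.033  0.004] 0.143
15.6 [497.09 137.6  169.57] yaw -23.85 units shift [-0.088 -0.019 -0.   ] turn [ 1.2000e-02 -2.5000e-02 -1.2381e+01] F [-0.27 -0.27 -1.81] T [0.039 0.056 0.07 ] 0.147
15.725 [497.01 137.43 169.55] yaw -27.96 units shift [-0.09  -0.019 -0.   ] turn [ 1.1000e-02 -2.7000e-02 -1.2895e+01] F [-0.08  0.88 -1.73] T [0.003 0.051 0.146] 0.144
```

Torque fell after only about 12° at a high value, not the expected 29°. I look before turning on.

```bash
python3 look.py w8; python3 - <<'E'
from h import *
b=(180,110,270,220)
im=camera("side");x0,y0,x1,y1=b
cv2.imwrite("pics/side2.png",cv2.resize(im[y0:y1,x0:x1],None,fx=5,fy=5,interpolation=0)[:,:,::-1])
E
```

```text
15.725 [497.  137.4 169.6] yaw x -27.96 tz [ 0.0026 -0.0031 -1.    ] F [-0.1  0.9 -1.7] T [0.003 0.051 0.146] 0.14370775563121616
```

View pics/side2.png

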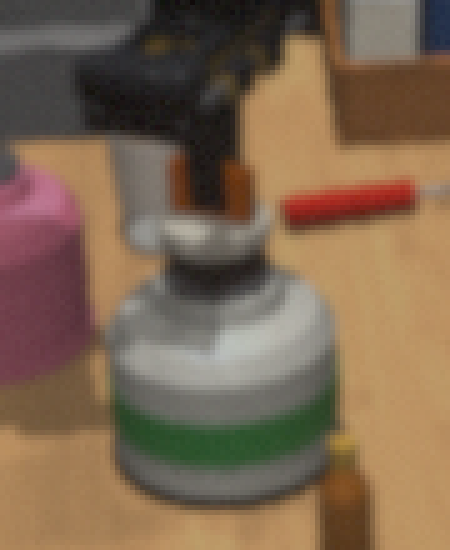

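View pics/w8.png

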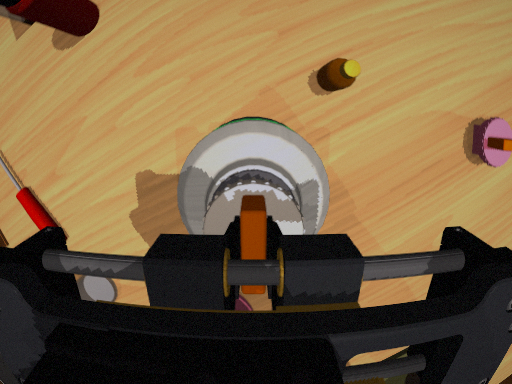

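```bash
cat > t.py <<'E'
from h import *
o=get_obs();R=o["tool_rot"];print(o["time_s"],o["tool_pos"].round(2),"yaw",np.degrees(np.arctan2(R[1,0],R[0,0])).round(2),"F",o["ft_force"].round(2),"Tz",o["torque"][2].round(3),"e6",o["effort"][5].round(3),"j6",o["joint_pos"][5].round(1),round(o["grip_width"],3))
E
python3 t.py
python3 -m creep '[[0,0,0,0,0,0,0]]' 45 >/dev/null; python3 t.py; python3 -m creep '[[0,0,0,0,0,0,0.3]]' 45 >/dev/null; python3 t.py;python3 -m creep '[[0,0,0,0,0,0,0.3]]' 45 >/dev/null; python3 t.py;python3 -m creep '[[0,0,0,0,0,0,0.3]]' 45 >/dev/null; python3 t.py;python3 -m creep '[[0,0,0,0,0,0,0.3]]' 45 >/dev/null; python3 t.py
```

```text
15.825 [497.   137.45 169.53] yaw -27.84 F [-0.13 -1.41 -1.67] Tz 0.009 e6 0.254 j6 127.5 0.143
15.95 [497.04 137.48 169.53] yaw -27.78 F [-0.43  1.15 -2.47] Tz -0.002 e6 0.005 j6 127.4 0.144
16.075 [497.03 137.49 169.49] yaw -30.2 F [ 0.57  0.23 -1.67] Tz -0.03 e6 -0.327 j6 129.9 0.142
16.2 [496.93 137.28 169.51] yaw -32.61 F [-0.5  -1.55 -1.23] Tz 0.002 e6 -0.189 j6 132.3 0.142
16.325 [496.85 137.17 169.5 ] yaw -35.03 F [ 0.69  0.24 -1.45] Tz 0.033 e6 -0.24 j6 134.7 0.147
16.45 [496.79 137.09 169.52] yaw -37.45 F [ 1.21  0.1  -2.04] Tz 0.104 e6 -0.146 j6 137.1 0.143
```

```bash
for k in 1; do python3 -m creep '[[0,0,0,0,0,0,0.3]]' 45 >/dev/null; python3 t.py; python3 t.py; done; python3 -m creep '[[0,0,0,0,0,0,0.2]]' 45 >/dev/null; python3 t.py;python3 -m creep '[[0,0,0,0,0,0,0]]' 45 >/dev/null; python3 t.py;python3 -m creep '[[0,0,0,0,0,0,0]]' 45 >/dev/null; python3 t.py
```

```text
16.575 [496.79 137.08 169.49] yaw -39.87 F [ 0.46 -0.23 -1.6 ] Tz -0.034 e6 -0.281 j6 139.5 0.145
16.575 [496.79 137.08 169.49] yaw -39.87 F [ 0.46 -0.23 -1.6 ] Tz -0.034 e6 -0.281 j6 139.5 0.145
16.7 [496.71 136.98 169.51] yaw -41.5 F [-1.03 -1.   -1.71] Tz 0.019 e6 -0.126 j6 141.2 0.143
16.825 [496.69 136.95 169.52] yaw -41.46 F [ 0.51  0.84 -1.91] Tz 0.038 e6 0.088 j6 141.1 0.146
16.95 [496.68 136.97 169.54] yaw -41.43 F [-0.71  1.21 -1.81] Tz 0.014 e6 0.031 j6 141.1 0.143
```

```bash
python3 look.py w9; python3 - <<'E'
from h import *;import pickle
a=[]
for n in("w7","w9"):
    o,im=pickle.load(open(f"pics/{n}.pkl","rb"));a.append(cv2.resize(im[110:260,170:340],None,fx=2.3,fy=3,interpolation=0)[:,:,::-1])
cv2.imwrite("pics/cmp.png",np.hstack(a))
E
```

```text
16.95 [496.7 137.  169.5] yaw x -41.43 tz [ 0.0016 -0.0043 -1.    ] F [-0.7  1.2 -1.8] T [-0.011  0.042  0.014] 0.14313666183186777
```

View pics/cmp.png

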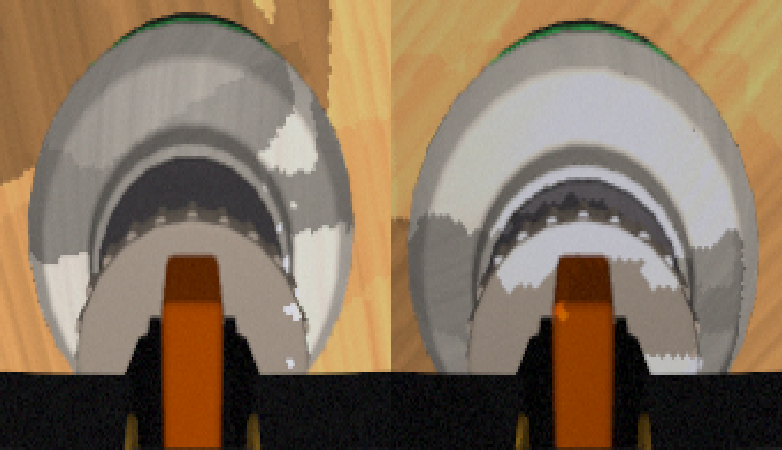

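The torque record is odd, so I feel onward in fine steps. If one click has passed, the next climb should start about 36° after the first (yaw about -5 → about -41). At most two clicks can have passed so far, so a few degrees more is safe.

```bash
python3 -m creep '[[0,0,0,0,0,0,0.3]]' 45 >/dev/null; python3 t.py; python3 -m creep '[[0,0,0,0,0,0,0.3]]' 45 >/dev/null; python3 t.py;python3 -m creep '[[0,0,0,0,0,0,0.3]]' 45 >/dev/null; python3 t.py;python3 -m creep '[[0,0,0,0,0,0,0]]' 45 >/dev/null; python3 t.py;python3 -m creep '[[0,0,0,0,0,0,0]]' 45 >/dev/null; python3 t.py
```

```text
17.125 [496.64 136.91 169.53] yaw -43.87 F [-1.39 -0.73 -0.39] Tz 0.091 e6 -0.281 j6 143.5 0.147
17.25 [496.55 136.82 169.49] yaw -46.33 F [-0.61 -0.25 -1.75] Tz 0.008 e6 -0.261 j6 146.0 0.146
17.375 [496.44 136.8  169.51] yaw -48.77 F [-0.94 -0.51 -0.1 ] Tz 0.213 e6 -0.088 j6 148.4 0.145
17.5 [496.45 136.77 169.51] yaw -48.73 F [ 1.2   0.56 -1.91] Tz 0.078 e6 0.133 j6 148.4 0.144
17.625 [496.45 136.77 169.49] yaw -48.68 F [-0.85 -0.44 -1.07] Tz 0.086 e6 0.068 j6 148.4 0.14
```

Torque reads 0.21 again at yaw -48.8, about 40° after the first rise, which fits one tooth period. A hold relaxes it, so single readings say little. A better test is to let go: a half-climbed ratchet falls back to its valley, and the wing's yaw then tells the click count (valley near -5 means none, near -41 means one, near -77 means two).

```bash
python3 -m creep '[[30,0,0,0,0,0,0],[40,0,0,0,0,0,0],[40,0,0,0,0,0,0],[40,0,0,0,0,0,0]]' 45 >/dev/null; python3 t.py; python3 look.py w10; python3 - <<'E'
from h import *;import pickle
o,im=pickle.load(open("pics/w10.pkl","rb"));
cv2.imwrite("pics/w10c.png",cv2.resize(im[110:310,170:340],None,fx=3,fy=3,interpolation=0)[:,:,::-1])
E
```

```text
18.125 [497.54 137.09 170.91] yaw -48.65 F [ 0.53 -0.46 -0.39] Tz -0.011 e6 0.0 j6 148.3 0.397
18.125 [497.5 137.1 170.9] yaw x -48.65 tz [ 0.0038 -0.0041 -1.    ] F [ 0.5 -0.5 -0.4] T [ 0.133  0.04  -0.011] 0.3965258260377869
```

View pics/w10c.png

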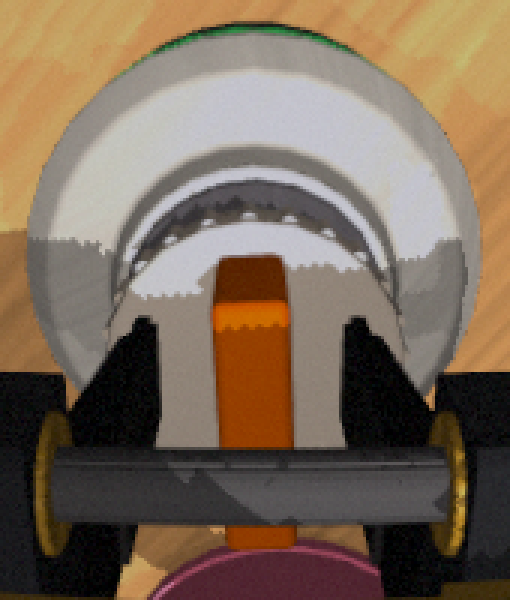

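On release the wing fell back only about 3° (wing end (251,303) against (262,545) in the crop) to yaw ≈ -46. So it sits in a valley, not mid-climb. The wing has turned about 2.11 rad, of which the stopper (at most 1.2) and the play (about 0.11) can take at most about 1.31. That leaves between about 0.75 and 1.8 rad for the ratchet: one or two clicks, at most 1.8 rad. I retreat and check the seating.

```bash
python3 -m creep '[[50,0,0,-0.3,0,0,0],[60,0,0,-1,0,0,0],[60,0,0,-1,0,0,0],[60,-0.5,0,-1,0,0,0],[60,-0.5,0,-0.5,0,0,0],[60,-0.5,0,0,0,0,0],[60,0,0,0,0,0,0],[60,0,0,0,0,0,0]]' 45 >/dev/null; python3 t.py; python3 look.py w11; python3 - <<'E'
from h import *
for n,b in(("side",(150,110,290,220)),("top",(150,120,300,240))):
    im=camera(n);x0,y0,x1,y1=b
    cv2.imwrite(f"pics/{n}3.png",cv2.resize(im[y0:y1,x0:x1],None,fx=5,fy=5,interpolation=0)[:,:,::-1])
E
```

```text
19.175 [465.06 172.76 287.8 ] yaw -48.63 F [-0.42 -0.3   0.26] Tz -0.025 e6 0.002 j6 153.0 0.602
19.175 [465.1 172.8 287.8] yaw x -48.63 tz [ 0.0015 -0.0047 -1.    ] F [-0.4 -0.3  0.3] T [ 0.039 -0.003 -0.025] 0.6024145475784984
```

View pics/w11.png

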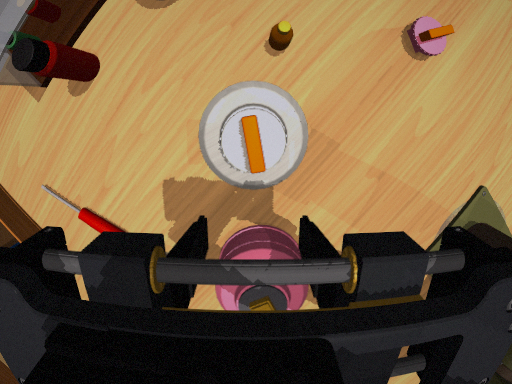

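View pics/side3.png

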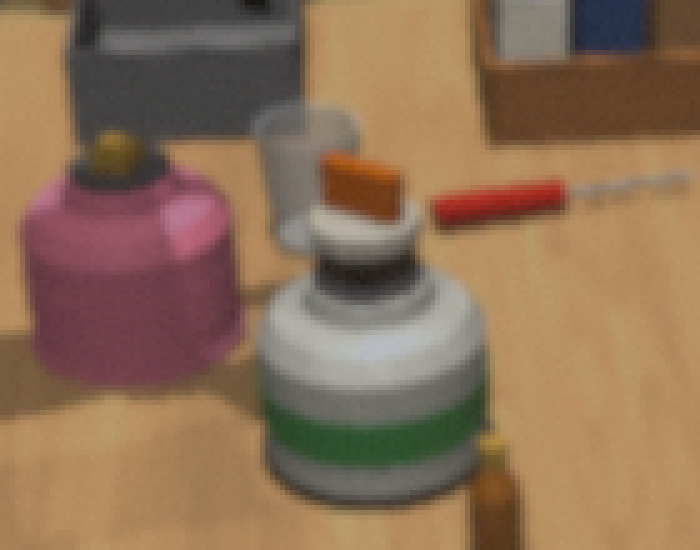

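The cap stands upright and seated, with the wing at (253,144). I measure its centre and yaw.

```bash
python3 - <<'E'
from h import *;import pickle
for nm,box in(("w11",(230,105,285,185)),("w10",(235,190,275,255))):
    o,im=pickle.load(open(f"pics/{nm}.pkl","rb"));h=cv2.cvtColor(im,cv2.COLOR_RGB2HSV)
    lo=(3,150,190) if nm=="w11" else(3,150,60)
    r=blobs(im,lo,(22,255,255),box,30)[0]
    w=np.array([onz("wrist",u,v,195.5,o)[:2] for u,v in r[4][:,0].astype(float)],np.float32)
    q=cv2.minAreaRect(w);d=cv2.boxPoints(q);e=[d[1]-d[0],d[2]-d[1]];e=max(e,key=np.linalg.norm)
    print(nm,q,"yaw",np.degrees(np.arctan2(e[1],e[0])),"tool",np.degrees(np.arctan2(o["tool_rot"][1,0],o["tool_rot"][0,0])))
o,im=pickle.load(open("pics/w11.pkl","rb"))
cv2.imwrite("pics/w11c.png",cv2.resize(im[75:195,190:320],None,fx=5,fy=5,interpolation=0)[:,:,::-1])
E
```

```text
w11 ((496.0816650390625, 137.6656951904297), (12.111525535583496, 49.97188949584961), 51.49140930175781) yaw -38.508575 tool -48.63340107527973
w10 ((508.0396423339844, 125.32129669189453), (13.35474967956543, 33.181854248046875), 43.77941131591797) yaw -46.220562 tool -48.65368042927063
```

View pics/w11c.png

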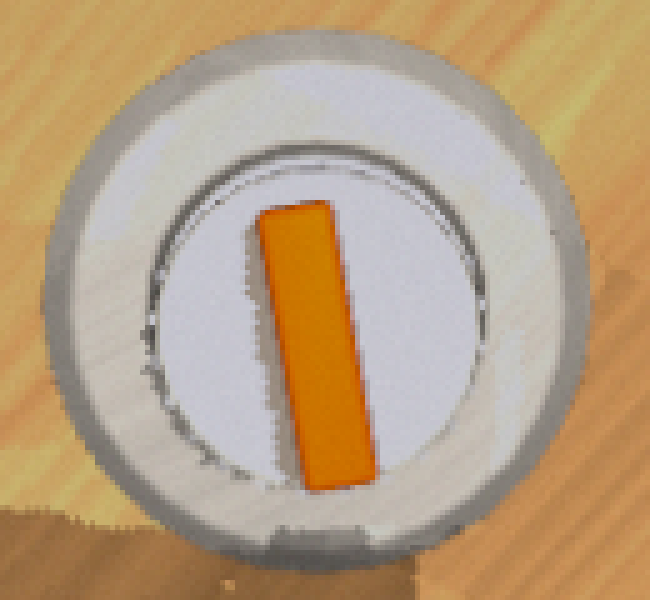

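The wing is still creeping back (-48.7 → -46.2 → -38.5), so it was in a climb. I wait and re-measure where the valley is.

```bash
cat > wy.py <<'E'
from h import *;import sys
o=get_obs();im=camera("wrist")
r=blobs(im,(3,150,190),(22,255,255),(220,95,290,195),30)[0]
w=np.array([onz("wrist",u,v,195.5,o)[:2] for u,v in r[4][:,0].astype(float)],np.float32)
q=cv2.minAreaRect(w);d=cv2.boxPoints(q);e=max([d[1]-d[0],d[2]-d[1]],key=np.linalg.norm)
print(o["time_s"],q[0],q[1],"yaw",np.degrees(np.arctan2(e[1],e[0])).round(2),o["tool_pos"].round(1))
E
for i in 1 2 3; do python3 -m creep '[[60,0,0,0,0,0,0],[60,0,0,0,0,0,0],[60,0,0,0,0,0,0],[60,0,0,0,0,0,0]]' 45 >/dev/null; python3 wy.py; done
```

```text
19.825 (496.01348876953125, 137.8177947998047) (12.104716300964355, 50.040924072265625) yaw -31.38 [465.5 171.8 287. ]
20.375 (495.9718933105469, 137.8133544921875) (12.110885620117188, 50.14826583862305) yaw -31.37 [465.6 171.9 287.2]
20.925 (496.08697509765625, 137.71778869628906) (12.098236083984375, 49.810733795166016) yaw -31.4 [465.5 171.9 287.2]
```

The wing has settled at yaw -31.4, now stable. It has turned 1.86 rad in all. Valleys lie 0.63 rad apart and the stopper allows 0.3–1.2 rad plus at most 0.11 play. So exactly one or two clicks have passed (ratchet ≈ 0.58 or ≈ 1.2 rad), and both are within the limits. The cap centre (496.0,137.8) is within 1 mm of the mean brass measurement (495.3,137.4). The robot is clear, so I hand in.

```bash
python3 -c "
from plant import job_done,get_obs
print(get_obs()['time_s'],job_done())"
```

```text
the job is handed in; nothing more can be done
20.975 None
```

I closed the green-band canister and handed the job in at about 21 s. The cap is seated over the brass square and released, and its ratchet has clicked at least once, probably one or two times.

**What I did:** I picked up the white cap by its orange wing and lowered it onto the brass square. It caught lightly on the wide step of the square, with about 9 N at most. I shifted it 1–2 mm and it dropped down to the flange. I then turned the wing clockwise about 124°, let go and backed off.

**Last checks:**
- **Seating:** contact with the flange came at the height expected for fully home (underside ≈ 125.6 mm against 126). The cap stands upright. Its centre measured about 0.8 mm from the brass's mean position. With a bias correction I had worked out for the wrist camera, that figure came out nearer 2.6 mm, which the 1.5 mm play hardly allows, so I trust the smaller one.
- **Clicks:** after release the wing fell back about 17° and stayed still at 1.86 rad from its start. The stopper can account for at most 1.2 rad plus about 0.1 rad of play. That leaves one click (≈ 0.58 rad) or two (≈ 1.2 rad), both allowed.

**What disagreed:** the torque readings at the end of each step did not show a clean climb and jolt. They reached only 0.31, 0.27 and 0.21 N m at isolated points. The click count therefore rests on the angles, not on a felt click, and I could not tell one click from two.

**Not checked:** I did not measure the bystanders again at the end. No unexpected contact force appeared on the way.

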